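# Rub down the sealing tape along its L-shaped run

### The job

Rub down the blue sealing tape on the carton: touch it with the closed fingertips at the end beside the red stud, then run them along the middle of the tape, round its corner, to the end beside the green stud, and lift off clear so that the carton springs back up. Press all along just enough that the sprung carton gives a little, but never so hard that it bottoms out, and keep to the tape rather than the bare cardboard. Grasp nothing and leave everything else, including the eraser lying on the carton, where it is.

Things in the scene. Friction and masses are not known exactly. Their poses are not given: they have to be found in the camera images.
- bed: grey sealing bed fixed to the table, 260 x 230 mm, base plate 15 mm high; origin at the centre of its underside. A brown carton 200 (x) x 170 (y) x 55 mm rides on a sprung platform over its middle, same axes; the carton's top is 93 mm above the bed's underside at rest. Two steel corner angles, at the (+x,+y) and (-x,-y) corners, stand up to 54 mm.
- carton (a joint): how far carton, tape and platform are pressed straight down: 0 at rest, up to 0.015 m, where it bottoms out. It starts to give at about 1 N and takes about 0.4 N more per mm (about 3.4 N at 6 mm); it springs back when let go. In the rules carton_c1 is the cardboard, carton_c2 and carton_c3 the tape's legs a and b
- tape_a_end (a point): on the upper face of the tape, on its centre line, 15 mm inside the free end of leg a
- tape_a_1 (a point): centre line of leg a, upper face, 48 mm farther towards the corner
- tape_a_2 (a point): centre line of leg a, upper face, 97 mm from tape_a_end, 48 mm before the corner point
- tape_corner (a point): the blue tape, rigid, 44 mm wide, 2 mm thick, lies in an L on the carton's top (upper face 95 mm above the table at rest): leg a from the carton's -x edge along the bed's x to the corner, leg b from there along -y to the carton's -y edge. This point: upper face where the centre lines of the two legs cross, 145 mm from tape_a_end and 115 mm from tape_b_end
- tape_b_mid (a point): centre line of leg b, upper face, half-way between tape_corner and tape_b_end
- tape_b_end (a point): centre line of leg b, upper face, 15 mm inside the free end of leg b
- start_red: red round stud, 24 mm across, 9 mm high, fixed on the bed's rim just beyond one end of the tape (31 mm from that end's point, level): the stroke starts at that end. Which end varies; origin at the centre of its underside
- finish_green: green stud of the same shape beyond the other end of the tape, where the stroke finishes; origin at the centre of its underside
- eraser: white eraser in a blue sleeve, 23 x 45 x 12 mm, loose on the carton's bare top in the angle of the L, its edge about 15 mm or more from the tape; leave it; origin at the centre of its underside
- tape_brown: roll of brown packing tape lying flat, 101 mm across, 48 high, loose at the back left; origin at the centre of its underside
- tape_measure: yellow tape measure, 62 x 71 x 42 mm, loose to the left of the bed; origin at the centre of its underside
- marker_black: black marker, 18 x 138 x 20 mm, loose to the right; origin at the centre of its underside
- staple_box: small blue box of staples, 34 x 58 x 22 mm, loose to the right; origin at the centre of its underside
- pen_blue: blue pen, 10 x 148 x 12 mm, loose at the back right; origin at the centre of its underside

How it is judged (in metres and radians):
On the way, in this order (a step that is already met when the one before it is completed fails the run):
1. the fingertips press lightly on the tape at the end beside the red stud ((contact force between the fingers and carton_c2 above 0.3 N or contact force between the fingers and carton_c3 above 0.3 N) and value of joint carton above 0.0015 m and ((horizontal distance between start_red and tape_a_end below 0.06 m and horizontal distance between the grasp point and tape_a_end below 0.02 m) or (horizontal distance between start_red and tape_b_end below 0.06 m and horizontal distance between the grasp point and tape_b_end below 0.02 m))), for 0.05 s.
2. still pressing, they pass the first mark point along the tape ((contact force between the fingers and carton_c2 above 0.3 N or contact force between the fingers and carton_c3 above 0.3 N) and value of joint carton above 0.0015 m and ((horizontal distance between start_red and tape_a_end below 0.06 m and horizontal distance between the grasp point and tape_a_1 below 0.02 m) or (horizontal distance between start_red and tape_b_end below 0.06 m and horizontal distance between the grasp point and tape_b_mid below 0.02 m))), for 0.05 s.
3. still pressing, they pass the second mark point along the tape ((contact force between the fingers and carton_c2 above 0.3 N or contact force between the fingers and carton_c3 above 0.3 N) and value of joint carton above 0.0015 m and ((horizontal distance between start_red and tape_a_end below 0.06 m and horizontal distance between the grasp point and tape_a_2 below 0.02 m) or (horizontal distance between start_red and tape_b_end below 0.06 m and horizontal distance between the grasp point and tape_corner below 0.02 m))), for 0.05 s.
4. still pressing, they pass the third mark point along the tape ((contact force between the fingers and carton_c2 above 0.3 N or contact force between the fingers and carton_c3 above 0.3 N) and value of joint carton above 0.0015 m and ((horizontal distance between start_red and tape_a_end below 0.06 m and horizontal distance between the grasp point and tape_corner below 0.02 m) or (horizontal distance between start_red and tape_b_end below 0.06 m and horizontal distance between the grasp point and tape_a_2 below 0.02 m))), for 0.05 s.
5. still pressing, they pass the fourth mark point along the tape ((contact force between the fingers and carton_c2 above 0.3 N or contact force between the fingers and carton_c3 above 0.3 N) and value of joint carton above 0.0015 m and ((horizontal distance between start_red and tape_a_end below 0.06 m and horizontal distance between the grasp point and tape_b_mid below 0.02 m) or (horizontal distance between start_red and tape_b_end below 0.06 m and horizontal distance between the grasp point and tape_a_1 below 0.02 m))), for 0.05 s.
6. still pressing, they reach the end beside the green stud ((contact force between the fingers and carton_c2 above 0.3 N or contact force between the fingers and carton_c3 above 0.3 N) and value of joint carton above 0.0015 m and ((horizontal distance between start_red and tape_a_end below 0.06 m and horizontal distance between the grasp point and tape_b_end below 0.02 m) or (horizontal distance between start_red and tape_b_end below 0.06 m and horizontal distance between the grasp point and tape_a_end below 0.02 m))), for 0.05 s.
At the end, for the whole second after the job is handed in: After pressing (carton down more than 1.5 mm) within 20 mm of every listed tape point in order from the red stud's end to the green stud's end, the carton has sprung back to within 1 mm of its rest height, and every loose thing is at rest within 20 mm (the eraser 25 mm) of where it began (value of joint carton below 0.001 m and velocity of joint carton below 0.01 m/s and distance of eraser from where it was at the start of the episode below 0.025 m and distance of each of tape_brown, tape_measure, marker_black, staple_box, pen_blue from where it was at the start of the episode below 0.02 m and linear speed of each of eraser, tape_brown, tape_measure, marker_black, staple_box, pen_blue below 0.02 m/s); the robot touches nothing.
It fails at once if the carton is pressed down until it bottoms out (beyond 14.5 mm) (value of joint carton above 0.0145 m).
It fails at once if the fingers press on the bare cardboard (contact force between the fingers and carton_c1 above 1 N).
It fails at once if a loose thing is shifted, lifted or carried (20 mm, the eraser 25 mm) (distance of eraser from where it was at the start of the episode above 0.025 m or distance of any of tape_brown, tape_measure, marker_black, staple_box, pen_blue from where it was at the start of the episode above 0.02 m).
It also fails if it takes over 45 s, if anything falls off the work surface, if the arm or the gripper's body presses on something with over 40 N, if the wrist force passes 120 N, or if a joint passes its speed limit or range.

### The arm

A 6-joint arm with a two-finger parallel gripper is mounted at the origin on a cart in front of the work surface, level with it; the furniture and walls round the work are solid. World frame = base frame: x ahead of the robot, y to its left, z up, the work surface at z = 0. Lengths are in mm, angles in rad, forces in N, time in s.
With the tool pointing down it reaches from about 350 to 875 mm from the base axis. Payload 4.2 kg.
Tool frame: the origin (TCP) lies between the finger pads; the fingertips stand 14 mm ahead of it and the grasp point (between the pads) lies 5 mm behind it; z points along the fingers, y is the line along which they close (so a half turn about z gives the same grasp; the last joint's range is limited). The gripper opens to 85 mm and grips with 20 to 120 N. Pads are 22 mm wide; open, the fingers measure 114 mm over their backs; the gripper's body (76 mm by 85 mm) begins 54 mm behind the grasp point. The pads swing forward as they close: fully open they stand 13 mm farther back than shut.
Start: joints at [1.581, 0.385, 0.008, 0, -1.194, -0.259], TCP at [153.869, 605.742, 208.312] pointing down, gripper open.
Joint ranges: [-3.14, 3.14], [-1.21, 2.06], [-1.07, 1.41], [-3.16, 2.05], [-2.99, -0.16], [-3.1, 3.1]. Speed limits (rad/s): [2.79, 2.79, 3.14, 3.14, 3.14, 3.14].

### API

Orientations are given as a unit quaternion [x, y, z, w].
In Python, from bench import * gives the robot as it stands.
- The arm moves only by the tool carry_out, never from a script. Its argument "motion" is a list of rows, each a list of 7 numbers: the turn, a rotation vector about the tool's x, y, z in rad, then the shift along the tool's x, y, z in mm, then the opening, from -1 (shut) to 1 (fully open), so that 0 is half open. A call has 1 to 5 rows; each row is the pose to reach, as a shift and turn from the pose commanded when the call began, along the tool's axes at that moment; what a row does not reach only later rows make up. A row lasts 1/8 s, in which the tool goes at most 62.5 mm and 10.7 degrees, less where a joint would pass 70% of its speed; a pose out of reach is approached as far as the arm can. A call with a gripper value outside its range is refused whole. The fingers move at their own pace and stop on an object; the grip force is fixed at half the most. Time passes only in rows, so rows that repeat a pose let the fingers close. It gives the time, the measured TCP pose, the force, the opening and the grip force at its end, in the units of the state.
- read_state(): the state, without advancing time (a new reading comes with each control period).
- get_image(name): name is "scene" or "top" or "wrist"; returns a dict with "color" (384x512x3 uint8, blue, green, red), "mtx" (3x3 intrinsics, pixels), "k1" (the pictures are not rectified: a ray, as slopes to the right and down, at radius r is drawn at 1 + k1 r^2 times it, then the intrinsics apply), "position" and "orientation" of the camera in the world. Camera axes: x right, y down, z forward; pixel columns grow to the right and rows downward; lengths in mm; the calibration is good to about 2 mm. A picture is of the moment at which its call begins. There is no depth.
- job_done(): hands the job in; it is judged then, once.
The state is a dict: "clock": time; "joints": joint angles; "joint_vel": joint speeds; "joint_efforts": joint torques, N m; "position": TCP position; "ee_rot": TCP orientation; "contact_force": force on the tool from outside, world axes, zero at the start; "wrist_torque": the same for the moment, N m; "gripper_width": finger opening in mm; "grasp_force": force on a finger pad.
Only numpy, scipy, OpenCV 4.12 (cv2) and the standard library are available. Lean on these libraries where they do the work, as an engineer would, in place of code of your own. Each camera call takes 0.05 s, during which the arm holds its last target. There are 200 camera calls.

## Working session

There is one attempt and no reset: what is moved stays moved. The work goes in short steps, Python scripts to look and compute and a tool call to move; the robot and the scene stay as the last step left them, time stands still between calls to the robot, and variables do not carry over. Pictures are saved under pics/ and viewed, at most 10 in all, crops included, and the job is handed in when it is done.

Besides the shell and the picture viewer there is one more tool, called after "Emit:" by a JSON object that holds its "api" and its "payload", one argument or row to a line. carry_out: Moves the arm, as the interface text tells. Its arguments: {"type":"object","properties":{"motion":{"type":"array"}},"required":["motion"]}

```bash
mkdir -p pics
cat > h.py <<'E'
from bench import *
import numpy as np, cv2
from scipy.spatial.transform import Rotation as R
def ray(im,uv):
    K=np.array(im["mtx"],float);uv=np.atleast_2d(np.array(uv,float))
    p=cv2.undistortPoints(uv[:,None,:],K,np.array([im["k1"],0,0,0,0.]))[:,0]
    d=np.c_[p,np.ones(len(p))]
    return np.array(im["position"],float),R.from_quat(im["orientation"]).apply(d)
def plane(im,uv,z):
    o,d=ray(im,uv); return o+d*((z-o[2])/d[:,2])[:,None]
def blobs(im,lo,hi,amin=30):
    h=cv2.cvtColor(im["color"],cv2.COLOR_BGR2HSV);m=cv2.inRange(h,lo,hi)
    n,l,s,c=cv2.connectedComponentsWithStats(m)
    return m,[(s[i,4],s[i,:4].tolist(),c[i]) for i in range(1,n) if s[i,4]>=amin]
E
python3 - <<'E'
from h import *
s=read_state();print(s)
for n in["top","scene"]:
    im=get_image(n);cv2.imwrite(f"pics/{n}0.png",im["color"]);print(n,im["position"],im["orientation"],im["mtx"],im["k1"])
    for nm,lo,hi in[("red",(0,120,60),(8,255,255)),("red2",(172,120,60),(180,255,255)),("green",(40,80,40),(85,255,255)),("blue",(95,100,40),(130,255,255))]:
        m,b=blobs(im,lo,hi);print(nm,[(a,bb,c.round(1).tolist()) for a,bb,c in b])
E
```

```text
{'clock': 0.0, 'joints': array([ 1.58061897e+00,  3.85583520e-01,  6.61924059e-03, -4.58104526e-04,
       -1.19397570e+00, -2.58564213e-01]), 'joint_vel': array([ 6.22333403e-06,  1.96664105e-04, -2.66309581e-04,  8.97246404e-04,
       -4.89579306e-04,  7.89087480e-04]), 'joint_efforts': array([ 2.73565211e-04, -3.92292523e+01,  1.88403028e+01,  4.18639183e+00,
       -4.61872376e-03, -2.00972615e-06]), 'position': array([153.72665681, 605.1560275 , 207.20883737]), 'ee_rot': array([ 9.92264838e-01, -1.24134187e-01, -6.75763754e-05,  1.09067462e-03]), 'contact_force': array([-0.01681595, -1.47661572,  0.03340592]), 'wrist_torque': array([ 0.05692638,  0.01081946, -0.02604005]), 'grasp_force': 0.0, 'gripper_width': 85.42860505959774}
top [ 297.09403354   30.52157641 1475.35420553] [ 0.71203937 -0.69481062  0.07066742 -0.07241728] [[396.58588546   0.         262.48102495]
 [  0.         396.58588546 196.65036952]
 [  0.           0.           1.        ]] -0.13127493083049435
red [(np.int32(53), [185, 9, 18, 4], [191.8, 10.5])]
red2 [(np.int32(49), [306, 0, 8, 8], [309.3, 3.6]), (np.i
[... 1418 characters left out ...]
0, 12], [377.2, 46.6]), (np.int32(158), [459, 48, 26, 11], [471.8, 52.7]), (np.int32(247), [454, 60, 27, 16], [465.3, 67.4]), (np.int32(39), [451, 77, 18, 8], [459.0, 80.7]), (np.int32(509), [417, 102, 38, 35], [433.6, 116.6]), (np.int32(43), [463, 136, 7, 11], [465.3, 141.7]), (np.int32(956), [433, 141, 48, 79], [455.7, 179.5]), (np.int32(583), [103, 152, 34, 84], [119.9, 193.0]), (np.int32(738), [206, 162, 68, 33], [243.0, 176.6]), (np.int32(42), [235, 183, 7, 6], [238.0, 185.5]), (np.int32(3979), [248, 231, 195, 153], [357.9, 318.0]), (np.int32(65), [340, 232, 30, 15], [354.7, 238.6]), (np.int32(217), [299, 257, 19, 13], [308.0, 262.7]), (np.int32(30), [325, 299, 19, 15], [333.9, 306.0])]
```

Run:
```python
import cv2
a=cv2.imread("pics/top0.png");cv2.imwrite("pics/topc.png",cv2.resize(a[140:290,140:340],None,fx=4,fy=4,interpolation=cv2.INTER_CUBIC))
```

```text
(no output)
```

View pics/top0.png

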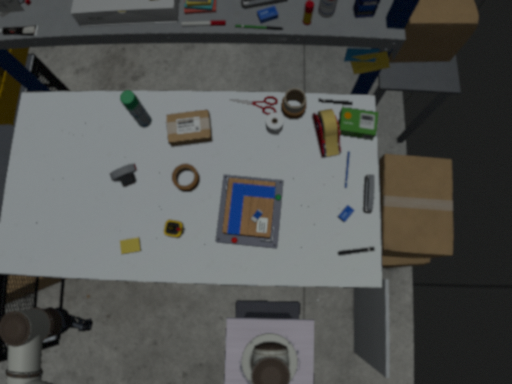

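View pics/topc.png

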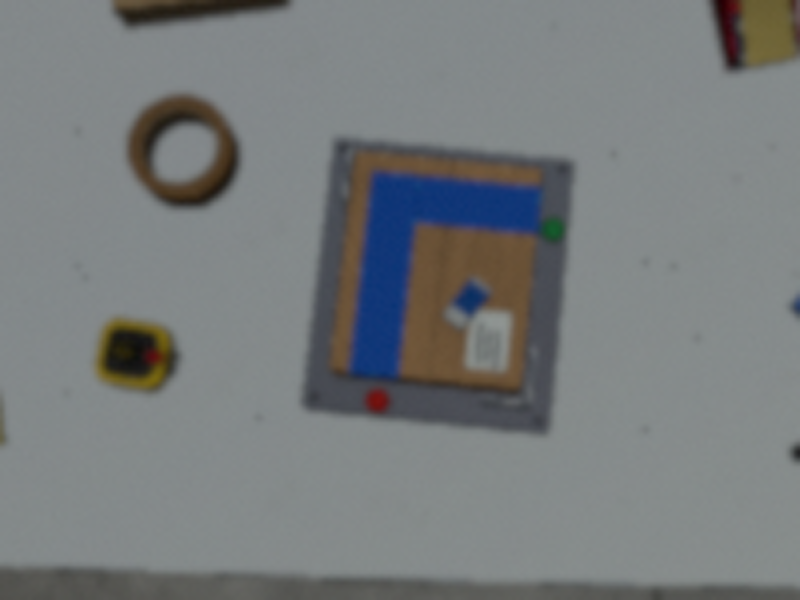

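View pics/scene0.png

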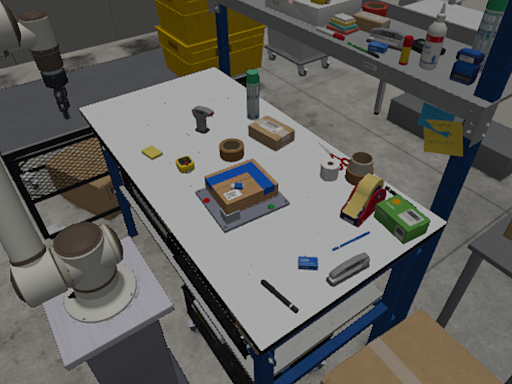

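The carton's L tape has its leg a running away from the robot: red stud at about (234,240) in the top view, corner at (238,191), green stud at (278,197). The eraser is at (257,215), inside the L.

Run:
```python
from h import *
for n,(x0,y0,x1,y1) in [("top",(205,165,295,255)),("scene",(190,150,300,230))]:
    im=get_image(n)
    K=np.array(im["mtx"],float)
    big=im["color"]
    hsv=cv2.cvtColor(big,cv2.COLOR_BGR2HSV)
    roi=np.zeros(hsv.shape[:2],np.uint8);roi[y0:y1,x0:x1]=255
    # rectify top plane z=95 into metric 1 mm image
    gx,gy=np.meshgrid(np.arange(250,650),np.arange(-150,250)) # x,y
    P=np.stack([gx,gy,np.full_like(gx,95)],-1).reshape(-1,3).astype(float)
    Rm=R.from_quat(im["orientation"]).as_matrix().T
    uv,_=cv2.projectPoints(P,cv2.Rodrigues(Rm)[0],-Rm@np.array(im["position"]),K,np.array([im["k1"],0,0,0,0.]))
    mp=uv.reshape(400,400,2).astype(np.float32)
    w=cv2.remap(big,mp,None,cv2.INTER_LINEAR)
    h=cv2.cvtColor(w,cv2.COLOR_BGR2HSV)
    m=cv2.inRange(h,(105,150,60),(125,255,255))
    c=max(cv2.findContours(m,0,2)[0],key=cv2.contourArea)
    r=cv2.minAreaRect(c);print(n,"area",cv2.contourArea(c),r, "exp area",182*44+108*44)
    box=cv2.boxPoints(r)+[250,-150];print(box.round(1).tolist())
    hull=cv2.approxPolyDP(c,6,True)[:,0]+[250,-150];print("poly",hull.tolist())
    for nm,lo,hi in[("red",(170,120,50),(180,255,255)),("red0",(0,120,50),(8,255,255)),("green",(40,80,30),(85,255,255))]:
        mm=cv2.inRange(hsv,lo,hi)&roi
        ys,xs=np.nonzero(mm)
        if len(xs)>5: print(nm,len(xs),xs.mean(),ys.mean(),plane(im,[xs.mean(),ys.mean()],22).round(1))
    cv2.imwrite(f"pics/w_{n}.png",np.rot90(w.transpose(1,0,2)[::-1,::-1],0))
```

```text
top area 10675.5 ((281.8260803222656, 225.05014038085938), (150.36973571777344, 181.40797424316406), 85.74616241455078) exp area 12760
[[435.8, 6.8], [616.7, -6.7], [627.9, 143.3], [446.9, 156.8]]
poly [[616, -3], [580, -2], [584, 107], [446, 119], [448, 154], [625, 142]]
red 11 234.1818181818182 239.9090909090909 [[431.3 137.6  22. ]]
red0 13 233.84615384615384 239.53846153846155 [[432.6 138.9  22. ]]
green 26 277.8076923076923 196.84615384615384 [[596.4 -19.5  22. ]]
scene area 12437.5 ((277.2588195800781, 212.8647003173828), (173.7175750732422, 191.35775756835938), 85.60128784179688) exp area 12760
[[425.2, -16.4], [616.0, -31.1], [629.3, 142.1], [438.5, 156.8]]
poly [[600, -29], [563, -27], [579, 2], [586, 103], [450, 117], [436, 98], [449, 155], [628, 140], [618, -4]]
red0 18 206.0 199.66666666666666 [[430.7 134.2  22. ]]
green 26 270.5 206.0 [[593.5 -23.8  22. ]]
```

Tape frame from the top view: it measures 181 x 150 mm against 182 x 152 expected. The yaw is -0.0745 rad. The points come out as a_end (460,134), corner (604,123) and b_end (596,8). Both studs agree to about 3 mm. I'm moving now, with the fingers shut.

Emit:
{"api": "carry_out", "payload": {
  "motion": [
    [0, 0, -0.035, 41, 38, 0, -1],
    [0, 0, -0.07, 82, 76, 0, -1],
    [0, 0, -0.105, 123, 114, 0, -1],
    [0, 0, -0.14, 164, 152, 0, -1],
    [0, 0, -0.174, 206, 191, 0, -1]
  ]
}}

```text
clock: 0.82
position: [307.1, 368.2, 208.4]
ee_rot: [0.999, -0.037, 0.0, -0.0]
contact_force: [0.7, 0.6, -0.5]
gripper_width: 0.1
grasp_force: 0.0
```

Emit:
{"api": "carry_out", "payload": {
  "motion": [
    [0, 0, 0, 34, 45, 0, -1],
    [0, 0, 0, 68, 90, 0, -1],
    [0, 0, 0, 102, 134, 0, -1],
    [0, 0, 0, 136, 179, 0, -1],
    [0, 0, 0, 170.5, 224, 0, -1]
  ]
}}

```text
clock: 1.45
position: [460.5, 132.1, 208.5]
ee_rot: [0.999, -0.037, 0.0, -0.0]
contact_force: [1.1, 0.7, 0.1]
gripper_width: 0.1
grasp_force: 0.0
```

Emit:
{"api": "carry_out", "payload": {
  "motion": [
    [0, 0, 0, 0, 0, 25, -1],
    [0, 0, 0, 0, 0, 50, -1],
    [0, 0, 0, 0, 0, 70, -1],
    [0, 0, 0, 0, 0, 80, -1],
    [0, 0, 0, 0, 0, 80, -1]
  ]
}}

```text
clock: 2.08
position: [459.6, 133.6, 128.0]
ee_rot: [0.999, -0.037, -0.0, 0.0]
contact_force: [0.2, 0.3, 0.4]
gripper_width: -0.3
grasp_force: 0.0
```

Run:
```python
from h import *
s=read_state();p=s["position"];print(p,s["ee_rot"],s["contact_force"])
im=get_image("wrist");cv2.imwrite("pics/wr.png",im["color"])
Rm=R.from_quat(s["ee_rot"]).as_matrix()
print("tip xy",p+Rm[:,2]*14)
im=get_image("scene");cv2.imwrite("pics/sc1.png",cv2.resize(im["color"][110:240,160:320],None,fx=4,fy=4,interpolation=cv2.INTER_CUBIC))
```

```text
[459.5705969  133.64001114 127.96461437] [ 9.99303269e-01 -3.73173068e-02 -4.65853411e-04  4.21904994e-04] [0.17255605 0.32990669 0.41763012]
tip xy [459.55712125 133.62869279 113.96462543]
```

View pics/wr.png

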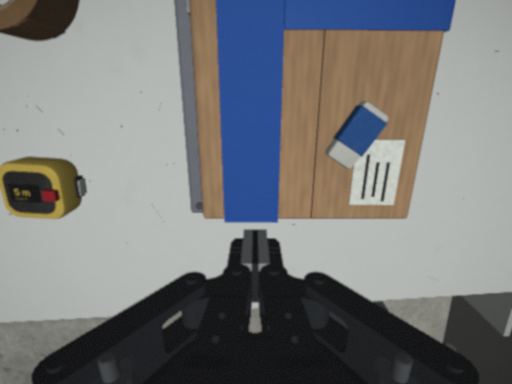

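View pics/sc1.png

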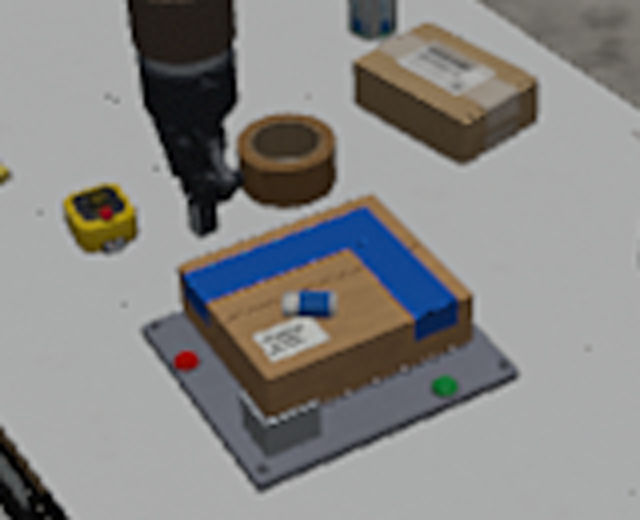

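The wrist view has the tape's near end at row 222, columns 225–277, and the fingertips at (255,235). The tips look near or even before the carton's edge, so I'll check this numerically before pressing.

Run:
```python
from h import *
def proj(im,P):
    Rm=R.from_quat(im["orientation"]).as_matrix().T
    return cv2.projectPoints(np.atleast_2d(np.array(P,float)),cv2.Rodrigues(Rm)[0],-Rm@np.array(im["position"]),np.array(im["mtx"],float),np.array([im["k1"],0,0,0,0.]))[0][:,0]
w=get_image("wrist");s=get_image("scene");t=get_image("top")
print(w["position"],w["orientation"])
tip=[459.6,133.6,114]
for n,i in(("w",w),("s",s),("t",t)): print(n,proj(i,[tip,[459.8,133.8,95],[604.4,123,95],[595.8,8.3,95]]).round(1).tolist())
print(plane(w,[[225,221],[277,221],[218,60],[284,60],[285,30],[450,30]],95).round(1))
cv2.imwrite("pics/t1.png",cv2.resize(t["color"][150:270,190:310],None,fx=5,fy=5,interpolation=cv2.INTER_CUBIC))
```

```text
[542.34011891 128.08394017 296.60687088] [-0.67106265  0.72338209  0.11954723 -0.11000787]
w [[256.0, 215.4], [255.7, 205.4], [255.8, -4.2], [434.3, -3.4]]
s [[211.1, 176.4], [211.5, 180.6], [248.2, 166.6], [265.6, 184.6]]
t [[233.8, 229.2], [234.1, 229.8], [238.7, 189.6], [270.8, 192.7]]
[[447.8 160.2  95. ]
 [444.6 117.2  95. ]
 [568.9 151.6  95. ]
 [565.4 106.5  95. ]
 [583.6 105.1  95. ]
 [575.8  -4.7  95. ]]
```

View pics/t1.png

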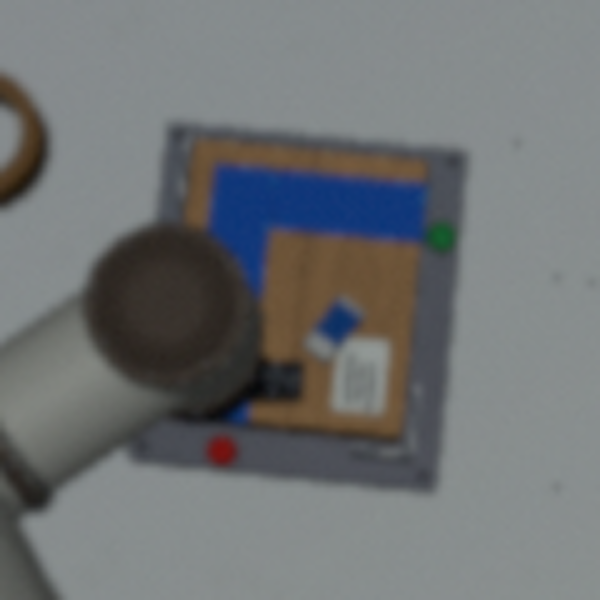

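The red stud, tape and eraser are undisturbed, but the gripper hides the tip in the top view. In the scene and wrist views the tip sits off its predicted pixel, so I'll triangulate it.

Run:
```python
from h import *
w=get_image("wrist");s=get_image("scene")
o1,d1=ray(s,[[211,167.5]]);
for uv in([255,230],[255,235]):
    o2,d2=ray(w,[uv]);a=np.c_[d1[0],-d2[0]];k=np.linalg.lstsq(a,o2-o1,rcond=None)[0]
    print((o1+k[0]*d1[0]).round(1),(o2+k[1]*d2[0]).round(1))
# tip height assuming x,y
print(read_state()["position"])
a=cv2.resize(s["color"][140:190,180:250],None,fx=6,fy=6,interpolation=cv2.INTER_CUBIC)
b=cv2.resize(w["color"][200:260,220:290],None,fx=5,fy=5,interpolation=cv2.INTER_CUBIC)
c=np.zeros((300,420+350,3),np.uint8);c[:,:420]=a;c[:,420:]=b
cv2.imwrite("pics/zz.png",cv2.convertScaleAbs(c,alpha=1.8,beta=20))
```

```text
[463.7 135.4 149. ] [465.2 133.9 148.2]
[463.  134.  150.2] [462.9 134.1 150.3]
[460.07646369 134.03287205 128.90776057]
```

View pics/zz.png

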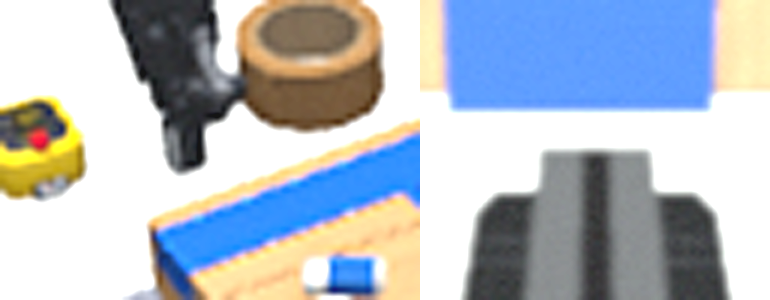

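Triangulation puts the visible tip at (463,134), z≈149, where 114 is expected. The horizontal position agrees and the height does not. I'll descend in small steps and watch the force and the picture.

Emit:
{"api": "carry_out", "payload": {
  "motion": [
    [0, 0, 0, 0, 0, 8, -1],
    [0, 0, 0, 0, 0, 14, -1],
    [0, 0, 0, 0, 0, 14, -1],
    [0, 0, 0, 0, 0, 14, -1]
  ]
}}

```text
clock: 2.92
position: [459.8, 133.8, 114.2]
ee_rot: [0.999, -0.037, -0.0, 0.0]
contact_force: [0.9, -0.0, 0.5]
gripper_width: 0.3
grasp_force: 0.0
```

Emit:
{"api": "carry_out", "payload": {
  "motion": [
    [0, 0, 0, 0, 0, 2, -1],
    [0, 0, 0, 0, 0, 4, -1],
    [0, 0, 0, 0, 0, 6, -1],
    [0, 0, 0, 0, 0, 6, -1],
    [0, 0, 0, 0, 0, 6, -1]
  ]
}}

```text
clock: 3.55
position: [459.8, 133.8, 108.3]
ee_rot: [0.999, -0.037, 0.0, 0.0]
contact_force: [0.2, -0.1, -0.5]
gripper_width: 0.3
grasp_force: 0.0
```

Run:
```python
from h import *
s=[];
for i in range(6):
    w=get_image("wrist");x=read_state();s.append(np.r_[x["position"],x["contact_force"]])
print(np.mean(s,0).round(2),np.std(s,0).round(2),x["clock"])
sc=get_image("scene");a=cv2.resize(sc["color"][140:200,190:260],None,fx=5,fy=5,interpolation=cv2.INTER_CUBIC)
b=cv2.resize(w["color"][170:260,200:305],None,fx=300/90,fy=300/90,interpolation=cv2.INTER_CUBIC)
cv2.imwrite("pics/z2.png",cv2.convertScaleAbs(np.hstack([a,b]),alpha=1.6,beta=20))
```

```text
[ 4.5982e+02  1.3380e+02  1.0837e+02  2.0000e-02 -3.3000e-01  3.9000e-01] [0.02 0.02 0.01 0.51 0.25 0.37] 3.85
```

View pics/z2.png

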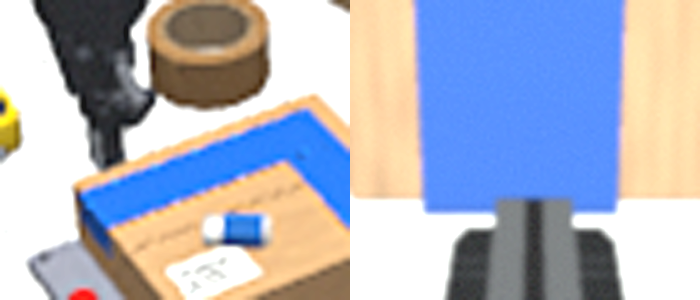

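The tip still looks about 28 mm above the tape: it shows at (211,174) in the scene view, with the tape point at (211,181). Force is about zero. I'll go on down in small steps.

Emit:
{"api": "carry_out", "payload": {
  "motion": [
    [0, 0, 0, 0, 0, 2, -1],
    [0, 0, 0, 0, 0, 4, -1],
    [0, 0, 0, 0, 0, 4, -1]
  ]
}}

```text
clock: 4.28
position: [459.6, 133.7, 104.0]
ee_rot: [0.999, -0.037, -0.0, 0.0]
contact_force: [-0.7, -0.5, 0.3]
gripper_width: -0.0
grasp_force: 0.0
```

```bash
cat > f.py <<'E'
from h import *
s=[]
for i in range(6):
    w=get_image("wrist");x=read_state();s.append(np.r_[x["position"],x["contact_force"]])
print(np.mean(s,0).round(2),np.std(s,0).round(2),x["clock"])
# measured tape-end row at columns 230-275 in wrist, and corner row, to see carton sinking
h=cv2.cvtColor(w["color"],cv2.COLOR_BGR2HSV);m=cv2.inRange(h,(105,130,40),(125,255,255))
for r in(100,150,200): 
    c=np.nonzero(m[r,180:300])[0]; print(r,c.min()+180 if len(c) else None,c.max()+180 if len(c) else None,end=' ')
t=get_image("scene");cv2.imwrite("pics/last_scene.png",t["color"]);cv2.imwrite("pics/last_wrist.png",w["color"])
E
python3 f.py
```

```text
[ 4.5979e+02  1.3379e+02  1.0430e+02  1.6000e-01  2.0000e-02 -7.5000e-01] [0.04 0.03 0.07 0.37 0.54 0.33] 4.575
100 216 284 150 218 282 200 221 280
```

Run:
```python
import cv2,numpy as np
a=cv2.imread("pics/scene0.png")[140:230,180:300];b=cv2.imread("pics/last_scene.png")[140:230,180:300]
c=np.hstack([cv2.resize(i,None,fx=3.3,fy=3.3,interpolation=cv2.INTER_CUBIC) for i in(a,b)])
w=cv2.imread("pics/last_wrist.png")[150:270,180:335];w=cv2.resize(w,(396,297),interpolation=cv2.INTER_CUBIC)
d=np.zeros((594,792,3),np.uint8);d[:297,:c.shape[1]]=c[:297];d[297:,:396]=w
cv2.imwrite("pics/cmp.png",cv2.convertScaleAbs(d,alpha=1.4,beta=10))
```

```text
(no output)
```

View pics/cmp.png

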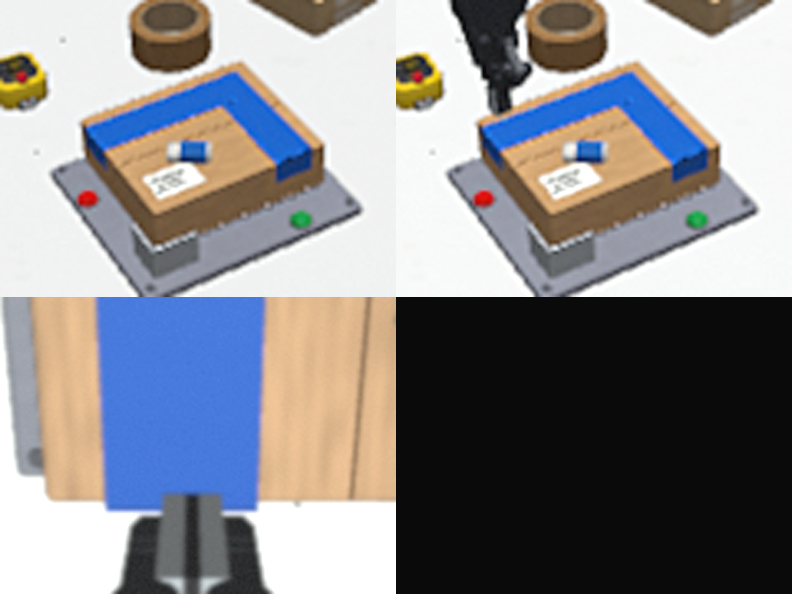

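The carton has not sunk and the tip is visibly short of the tape. I'll continue in steps of 8 mm or less, which is safe because bottoming takes 15 mm. After each step I'll check the carton's sinking by phase correlation.

```bash
cat > g.py <<'E'
from h import *
s=[];d=[];ref=cv2.imread("pics/scene0.png",0).astype(np.float32)
# px shift per mm of sinking near eraser
for i in range(4):
    im=get_image("scene");x=read_state();s.append(np.r_[x["position"],x["contact_force"]])
    g=cv2.cvtColor(im["color"],cv2.COLOR_BGR2GRAY).astype(np.float32)
    o=[]
    for (a,b,c,e) in[(176,200,224,252),(196,212,196,216)]: # label+eraser patch ; red stud patch
        o.append(cv2.phaseCorrelate(ref[a:b,c:e],g[a:b,c:e],cv2.createHanningWindow((e-c,b-a),cv2.CV_32F))[0])
    d.append(np.array(o).ravel())
print(np.mean(s,0).round(2),"clock",round(x["clock"],2),"carton dv",np.mean(d,0)[1].round(2),"bed dv",np.mean(d,0)[3].round(2),"(about .2 px/mm)")
E
python3 g.py
```

```text
[ 4.5980e+02  1.3380e+02  1.0435e+02  3.8000e-01  3.0000e-02 -4.0000e-02] clock 4.83 carton dv -0.0 bed dv 1.6 (about .2 px/mm)
```

Emit:
{"api": "carry_out", "payload": {
  "motion": [
    [0, 0, 0, 0, 0, 2, -1],
    [0, 0, 0, 0, 0, 4, -1],
    [0, 0, 0, 0, 0, 6, -1],
    [0, 0, 0, 0, 0, 6, -1]
  ]
}}

```text
clock: 5.32
position: [459.6, 133.7, 98.1]
ee_rot: [0.999, -0.037, -0.0, 0.0]
contact_force: [-0.0, 1.0, -0.3]
gripper_width: 0.1
grasp_force: 0.0
```

```bash
python3 g.py
```

```text
[4.5980e+02 1.3378e+02 9.8290e+01 3.0000e-02 2.3000e-01 1.3000e-01] clock 5.53 carton dv 0.02 bed dv 1.4 (about .2 px/mm)
```

Emit:
{"api": "carry_out", "payload": {
  "motion": [
    [0, 0, 0, 0, 0, 2, -1],
    [0, 0, 0, 0, 0, 4, -1],
    [0, 0, 0, 0, 0, 6, -1],
    [0, 0, 0, 0, 0, 6, -1]
  ]
}}

```text
clock: 6.02
position: [459.6, 133.7, 92.1]
ee_rot: [0.999, -0.037, -0.0, 0.0]
contact_force: [-0.4, -0.4, -0.9]
gripper_width: -0.0
grasp_force: 0.0
```

```bash
python3 g.py
```

```text
[ 4.598e+02  1.338e+02  9.230e+01  3.100e-01  7.000e-02 -5.000e-02] clock 6.22 carton dv 0.02 bed dv 1.61 (about .2 px/mm)
```

Emit:
{"api": "carry_out", "payload": {
  "motion": [
    [0, 0, 0, 0, 0, 2, -1],
    [0, 0, 0, 0, 0, 4, -1],
    [0, 0, 0, 0, 0, 6, -1],
    [0, 0, 0, 0, 0, 6, -1]
  ]
}}

```text
clock: 6.72
position: [459.7, 133.7, 86.1]
ee_rot: [0.999, -0.037, -0.0, 0.0]
contact_force: [0.3, 0.1, 0.5]
gripper_width: 0.1
grasp_force: 0.0
```

```bash
python3 g.py
python3 - <<'E'
import cv2,numpy as np
from h import *
s=get_image("scene");t=get_image("top");w=get_image("wrist")
a=cv2.resize(s["color"][140:210,190:270],None,fx=5,fy=5,interpolation=cv2.INTER_CUBIC)
b=cv2.resize(w["color"][160:260,200:300],(350,350),interpolation=cv2.INTER_CUBIC)
cv2.imwrite("pics/z3.png",cv2.convertScaleAbs(np.hstack([a,b]),alpha=1.6,beta=20))
E
```

```text
[ 4.5980e+02  1.3379e+02  8.6300e+01  2.8000e-01  1.6000e-01 -3.4000e-01] clock 6.92 carton dv 0.03 bed dv 1.53 (about .2 px/mm)
```

View pics/z3.png

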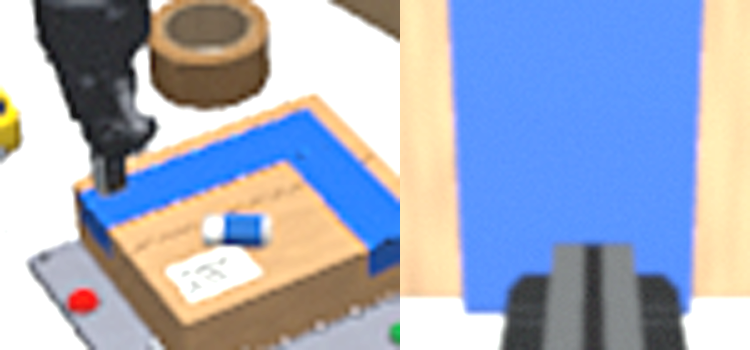

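The tip is now over the tape at about (212,178.6), roughly 9 mm above it. I'll do finer steps from here.

Emit:
{"api": "carry_out", "payload": {
  "motion": [
    [0, 0, 0, 0, 0, 2, -1],
    [0, 0, 0, 0, 0, 4, -1],
    [0, 0, 0, 0, 0, 6, -1],
    [0, 0, 0, 0, 0, 6, -1]
  ]
}}

```text
clock: 7.58
position: [459.6, 133.7, 80.1]
ee_rot: [0.999, -0.037, -0.0, 0.0]
contact_force: [-0.1, 0.4, 0.2]
gripper_width: -0.1
grasp_force: 0.0
```

```bash
python3 g.py
```

```text
[ 4.5980e+02  1.3378e+02  8.0290e+01 -3.8000e-01  1.6000e-01 -9.0000e-02] clock 7.78 carton dv 0.02 bed dv 1.44 (about .2 px/mm)
```

Emit:
{"api": "carry_out", "payload": {
  "motion": [
    [0, 0, 0, 0, 0, 2, -1],
    [0, 0, 0, 0, 0, 4, -1],
    [0, 0, 0, 0, 0, 4, -1]
  ]
}}

```text
clock: 8.15
position: [459.6, 133.7, 76.1]
ee_rot: [0.999, -0.037, -0.0, 0.0]
contact_force: [-0.2, 0.7, -0.2]
gripper_width: -0.2
grasp_force: 0.0
```

```bash
python3 g.py
```

```text
[ 4.5978e+02  1.3379e+02  7.6280e+01  8.0000e-02 -4.0000e-02  2.0000e-02] clock 8.35 carton dv 0.02 bed dv 1.58 (about .2 px/mm)
```

Emit:
{"api": "carry_out", "payload": {
  "motion": [
    [0, 0, 0, 0, 0, 2, -1],
    [0, 0, 0, 0, 0, 4, -1],
    [0, 0, 0, 0, 0, 4, -1]
  ]
}}

```text
clock: 8.72
position: [459.7, 133.7, 72.1]
ee_rot: [0.999, -0.037, -0.0, 0.0]
contact_force: [0.5, -0.1, 0.7]
gripper_width: 0.1
grasp_force: 0.0
```

```bash
python3 g.py
```

```text
[ 4.5976e+02  1.3377e+02  7.2280e+01 -1.0000e-01  1.3000e-01  1.2000e-01] clock 8.93 carton dv 0.03 bed dv 1.63 (about .2 px/mm)
```

Emit:
{"api": "carry_out", "payload": {
  "motion": [
    [0, 0, 0, 0, 0, 2, -1],
    [0, 0, 0, 0, 0, 4, -1],
    [0, 0, 0, 0, 0, 4, -1]
  ]
}}

```text
clock: 9.3
position: [460.0, 133.9, 68.4]
ee_rot: [0.999, -0.037, 0.0, -0.0]
contact_force: [0.2, 0.7, 2.2]
gripper_width: -0.2
grasp_force: 1.1
```

```bash
python3 g.py
```

```text
[ 4.5996e+02  1.3387e+02  6.8460e+01 -3.0000e-01  1.4000e-01  1.8400e+00] clock 9.5 carton dv 0.91 bed dv 1.69 (about .2 px/mm)
```

Contact: 1.8 N, about 2 mm down. I'll press about 3.5 mm more, then begin the stroke.

Emit:
{"api": "carry_out", "payload": {
  "motion": [
    [0, 0, 0, 0, 0, 2, -1],
    [0, 0, 0, 0, 0, 3.5, -1],
    [0, 0, 0, 0, 0, 3.5, -1],
    [0, 0, 0, 0, 0, 3.5, -1]
  ]
}}

```text
clock: 10.0
position: [460.0, 133.9, 64.9]
ee_rot: [0.999, -0.037, 0.0, -0.0]
contact_force: [-0.5, 0.1, 3.1]
gripper_width: -0.2
grasp_force: 1.8
```

```bash
python3 g.py
```

```text
[4.5995e+02 1.3387e+02 6.4930e+01 2.0000e-02 1.0000e-02 3.7400e+00] clock 10.2 carton dv 1.64 bed dv 1.63 (about .2 px/mm)
```

Emit:
{"api": "carry_out", "payload": {
  "motion": [
    [0, 0, 0, 5, 0, 0, -1],
    [0, 0, 0, 11, 0, 0, -1],
    [0, 0, 0, 17, 0, 0, -1],
    [0, 0, 0, 24, 0, 0, -1],
    [0, 0, 0, 30, 0, 0, -1]
  ]
}}

```text
clock: 10.82
position: [490.1, 131.4, 64.7]
ee_rot: [0.999, -0.038, -0.0, 0.0]
contact_force: [-2.6, -0.9, 3.9]
gripper_width: -0.3
grasp_force: 1.8
```

Emit:
{"api": "carry_out", "payload": {
  "motion": [
    [0, 0, 0, 6, 0, 0, -1],
    [0, 0, 0, 12, 0, 0, -1],
    [0, 0, 0, 18, 0, 0, -1],
    [0, 0, 0, 24, 0, 0, -1],
    [0, 0, 0, 30, 0, 0, -1]
  ]
}}

```text
clock: 11.45
position: [520.0, 129.3, 64.8]
ee_rot: [0.999, -0.037, 0.0, -0.0]
contact_force: [-2.3, -0.2, 4.3]
gripper_width: -0.0
grasp_force: 1.8
```

```bash
python3 g.py
```

```text
[ 5.2079e+02  1.2932e+02  6.5010e+01  2.8000e-01 -1.3400e+00  3.0800e+00] clock 11.65 carton dv 1.69 bed dv 1.65 (about .2 px/mm)
```

Emit:
{"api": "carry_out", "payload": {
  "motion": [
    [0, 0, 0, 6, 0, 0, -1],
    [0, 0, 0, 12, 0, 0, -1],
    [0, 0, 0, 18, 0, 0, -1],
    [0, 0, 0, 24, 0, 0, -1],
    [0, 0, 0, 30, 0, 0, -1]
  ]
}}

```text
clock: 12.28
position: [549.9, 127.0, 64.8]
ee_rot: [0.999, -0.037, -0.0, 0.0]
contact_force: [-2.5, 0.1, 3.8]
gripper_width: 0.3
grasp_force: 1.8
```

Emit:
{"api": "carry_out", "payload": {
  "motion": [
    [0, 0, 0, 6, 0, 0, -1],
    [0, 0, 0, 12, 0, 0, -1],
    [0, 0, 0, 18, 0, 0, -1],
    [0, 0, 0, 24, 0, 0, -1],
    [0, 0, 0, 30, 0, 0, -1]
  ]
}}

```text
clock: 12.9
position: [579.9, 124.8, 64.8]
ee_rot: [0.999, -0.037, 0.0, -0.0]
contact_force: [-2.2, 0.5, 2.7]
gripper_width: -0.1
grasp_force: 1.8
```

Emit:
{"api": "carry_out", "payload": {
  "motion": [
    [0, 0, 0, 6, 0, 0, -1],
    [0, 0, 0, 12, 0, 0, -1],
    [0, 0, 0, 18, 0, 0, -1],
    [0, 0, 0, 24, 0, 0, -1],
    [0, 0, 0, 24, 0, 0, -1]
  ]
}}

```text
clock: 13.52
position: [604.6, 123.0, 65.0]
ee_rot: [0.999, -0.037, 0.001, -0.0]
contact_force: [0.8, -0.9, 3.6]
gripper_width: 0.5
grasp_force: 1.8
```

```bash
python3 g.py
```

```text
[604.55 123.01  65.24   1.2   -1.76   3.38] clock 13.72 carton dv 1.57 bed dv 1.79 (about .2 px/mm)
```

Exactly at the corner point. Next is leg b, along tool +y, 115 mm. Fingers and body stay well above the eraser.

Emit:
{"api": "carry_out", "payload": {
  "motion": [
    [0, 0, 0, 0, 5, 0, -1],
    [0, 0, 0, 0, 11, 0, -1],
    [0, 0, 0, 0, 17, 0, -1],
    [0, 0, 0, 0, 24, 0, -1],
    [0, 0, 0, 0, 30, 0, -1]
  ]
}}

```text
clock: 14.35
position: [601.1, 92.7, 64.8]
ee_rot: [0.999, -0.038, 0.0, -0.0]
contact_force: [-0.3, 1.8, 4.2]
gripper_width: -0.1
grasp_force: 1.8
```

Emit:
{"api": "carry_out", "payload": {
  "motion": [
    [0, 0, 0, 0, 6, 0, -1],
    [0, 0, 0, 0, 12, 0, -1],
    [0, 0, 0, 0, 18, 0, -1],
    [0, 0, 0, 0, 24, 0, -1],
    [0, 0, 0, 0, 30, 0, -1]
  ]
}}

```text
clock: 14.98
position: [598.8, 62.8, 64.8]
ee_rot: [0.999, -0.037, -0.0, 0.0]
contact_force: [0.1, 2.3, 3.6]
gripper_width: -0.1
grasp_force: 1.8
```

Emit:
{"api": "carry_out", "payload": {
  "motion": [
    [0, 0, 0, 0, 6, 0, -1],
    [0, 0, 0, 0, 12, 0, -1],
    [0, 0, 0, 0, 18, 0, -1],
    [0, 0, 0, 0, 24, 0, -1],
    [0, 0, 0, 0, 30, 0, -1]
  ]
}}

```text
clock: 15.6
position: [596.6, 32.9, 64.8]
ee_rot: [0.999, -0.037, -0.0, -0.0]
contact_force: [0.1, 2.2, 2.9]
gripper_width: -0.2
grasp_force: 1.8
```

Emit:
{"api": "carry_out", "payload": {
  "motion": [
    [0, 0, 0, 0, 6, 0, -1],
    [0, 0, 0, 0, 12, 0, -1],
    [0, 0, 0, 0, 18, 0, -1],
    [0, 0, 0, 0, 24, 0, -1],
    [0, 0, 0, 0, 24, 0, -1]
  ]
}}

```text
clock: 16.23
position: [594.7, 8.4, 64.9]
ee_rot: [0.999, -0.038, -0.0, 0.0]
contact_force: [0.7, -1.6, 3.9]
gripper_width: -0.1
grasp_force: 1.8
```

```bash
python3 g.py
```

```text
[ 5.9467e+02  8.4500e+00  6.4820e+01  5.8000e-01 -2.1100e+00  3.6500e+00] clock 16.43 carton dv 1.69 bed dv 1.62 (about .2 px/mm)
```

At the green end, still pressing. I'll lift off now: slowly at first, then clear.

Emit:
{"api": "carry_out", "payload": {
  "motion": [
    [0, 0, 0, 0, 0, -3, -1],
    [0, 0, 0, 0, 0, -7, -1],
    [0, 0, 0, 0, 0, -15, -1],
    [0, 0, 0, 0, 0, -35, -1],
    [0, 0, 0, 0, 0, -60, -1]
  ]
}}

```text
clock: 17.05
position: [594.0, 9.6, 124.8]
ee_rot: [0.999, -0.037, -0.001, 0.0]
contact_force: [0.3, 0.1, -1.2]
gripper_width: 0.2
grasp_force: 0.0
```

Emit:
{"api": "carry_out", "payload": {
  "motion": [
    [0, 0, 0, 0, 0, -30, -1],
    [0, 0, 0, 0, 0, -60, -1],
    [0, 0, 0, 0, 0, -60, -1],
    [0, 0, 0, 0, 0, -60, -1]
  ]
}}

```text
clock: 17.55
position: [594.0, 9.5, 184.0]
ee_rot: [0.999, -0.037, -0.001, -0.0]
contact_force: [0.8, -0.4, -0.7]
gripper_width: -0.3
grasp_force: 0.0
```

```bash
python3 g.py && python3 -c "
from bench import *
print(job_done())"
```

```text
[ 5.9403e+02  9.3200e+00  1.8353e+02 -6.0000e-02  1.4000e-01  1.5000e-01] clock 17.75 carton dv 0.03 bed dv 1.58 (about .2 px/mm)
the job is handed in; nothing more can be done
None
```

The tape was rubbed from the red-stud end round the corner to the green-stud end at about 3–4 N; I then lifted clear, the carton sprang back, and I handed the job in at about 17.8 s (no verdict returned). Contact came about 40 mm lower in TCP height than the given fingertip offset implied, so I found it by force.

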